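# Hang the assembly mallet on the tall forked stand

### The arm

A 6-joint arm with a two-finger parallel gripper is mounted at the origin on the work surface. World frame = base frame: x ahead of the robot, y to its left, z up, the work surface at z = 0. Lengths are in m, angles in rad, forces in N, time in s.
With the tool pointing down it reaches from about 0.325 to 0.85 m from the base axis. Payload 15.5 kg.
Tool frame: the origin (TCP) lies between the finger pads; the fingertips stand 25 mm ahead of it and the grasp point (between the pads) lies 6 mm ahead of it; z points along the fingers, y is the line along which they close (so a half turn about z gives the same grasp; the last joint's range is limited). The gripper opens to 91 mm and grips with 3 to 60 N. Pads are 32 mm wide; open, the fingers measure 118 mm over their backs; the gripper's body (76 mm by 178 mm) begins 60 mm behind the grasp point.
Start: joints at [-1.365, 0.494, 1.345, -0, 1.302, -0.096], TCP at [0.186, -0.597, 0.239] pointing down, gripper open.
Joint ranges: [-2.91, 2.91], [-0.82, 2.16], [0.22, 2.67], [-1.22, 4.37], [0.12, 2.79], [-3.08, 3.08]. Speed limits (rad/s): [1.89, 1.89, 2.57, 3.01, 3.01, 3.01].

### API

Orientations are given as [roll, pitch, yaw] about the fixed x, y, z axes, in that order (R = Rz(yaw) Ry(pitch) Rx(roll)).
In Python, from station import robot gives the robot as it stands. The module is installed in compiled form; this text tells all that it offers.
- The arm moves only by the tool arm_command, never from a script. Its argument "moves" is text: rows parted by semicolons, each of 5 numbers parted by spaces: the shift along the tool's x, y, z in cm, then the turn about the tool's z in degrees, then the opening, from -1 (shut) to 1 (fully open), so that 0 is half open. In form: tx ty tz twist fingers; .... A call has 1 to 20 rows; each row is the pose to reach, as a shift and turn from the pose commanded when the call began, along the tool's axes at that moment; what a row does not reach only later rows make up. A row lasts 1/8 s, in which the tool goes at most 62.5 mm and 10.7 degrees, less where a joint would pass 70% of its speed; a pose out of reach is approached as far as the arm can. A call with a gripper value outside its range is refused whole. The fingers move at their own pace and stop on an object; the grip force is fixed at half the most. Time passes only in rows, so rows that repeat a pose let the fingers close. It gives the time, the measured TCP pose, the force, the opening and the grip force at its end, in the units of the state.
- robot.observe(): the state, without advancing time (a new reading comes with each control period).
- robot.capture(name): name is "side" or "top"; returns (picture, depth): 400x640x3 uint8, red, green, blue; 400x640 float32, m along the optical axis (not along the pixel's ray), 0 where there is no reading.
- robot.camera_model(name): a dict with "intrinsics" (3x3 intrinsics, pixels), "world_to_cam" (4x4, takes a point from world to camera coordinates). Camera axes: x right, y down, z forward; pixel columns grow to the right and rows downward; lengths in m; the calibration is good to about 2 mm. A picture is of the moment at which its call begins. camera_model takes no time and is no camera call.
- robot.close_job(): hands the job in; it is judged then, once.
The state is a dict: "time": time; "qpos": joint angles; "qd": joint speeds; "tau": joint torques, N m; "position": TCP position; "orientation": TCP orientation; "contact_force": force on the tool from outside, world axes, zero at the start; "torque": the same for the moment, N m; "grip_width": finger opening in m; "finger_force": force on a finger pad.
Only numpy, scipy, OpenCV 4.12 (cv2) and the standard library are available. Lean on these libraries where they do the work, as an engineer would, in place of code of your own. Each camera call takes 0.05 s, during which the arm holds its last target. There are 200 camera calls.

### The job

Take the mallet out of its tray by the handle, lay it down flat on the open bench and let go, then take it again by the two ends of its head and lift it. Holding it in the air, loosen your grip so that the handle swings down about the head, grip firmly again, and hang the mallet on the taller of the two forked stands, with the handle hanging down between the prongs and the head resting on them between the lips, and let go. Do not knock over or push aside the spray bottle, jar, lens or mug.

Things in the scene. Friction and masses are not known exactly. Their poses are not given: they have to be found in the camera images.
- mallet_head (a point): Centre of the mallet's head: a white nylon cylinder along the point's y axis, 58 mm long over its slightly domed ends, 32 mm in diameter. +x points from handle to head, so the handle runs along -x from here. Lying flat, this point is 16 mm above what it lies on (floor of the tray: 5 mm thick). Mallet: 171 mm long, about 0.3 kg, balance point 80 mm behind the head centre
- mallet_handle (a point): On the axis of the mallet's handle, 80 mm behind the head centre, near the balance point; axes as mallet_head. Steel shank 14 mm thick up to 62 mm behind the head centre, then a black rubber grip to 146 mm, 22 mm wide along y and 20 mm thick along z
- mallet_butt (a point): Middle of the steel butt disc at the handle's end (32 mm in diameter, 10 mm thick), 150 mm behind the head centre; axes as mallet_head. Held hard by the ends of the head (100 N) the handle stays about level; below about 25 N it swings down about the line between the fingers and the head stays in the grip. The grip is springy: 100 N squeezes 58 to 55 mm, 30 N to 56.5, 10 N to 57.4; at 58 it drops
- tray: Fixed grey open tray, 210 mm (x) by 130 mm (y), 40 mm high, walls 5 mm; origin under its centre at bench height. Black cheek blocks 40 mm high fill both sides from y = 36 to 60 mm, x = 50 to 100 mm: the mallet's head lies between them with 7 mm to spare at each end, no room for fingers; the handle has 49 mm free on each side
- tall_stand_seat (a point): Where the head's centre comes to rest on the fixed tall stand: 16 mm above the fork's top (200 mm above the bench), midway between prongs and lips. x points level from the fork's open end to its post. Prongs along x, 10 mm wide and thick, gap 32 mm, 52 mm over the outsides, open end at x = -26 mm. Lips 8 mm high on each prong at x = -20 to -26 mm and 20 to 26 mm
- tall_stand: The tall stand; origin at bench height 10 mm behind the seat (towards the post), axes as its seat. Post from 34 to 50 mm behind this origin, nothing above the fork's top but the lips; foot plate 12 mm high, x = -55 to 75 mm, 100 mm wide. Both stands have aluminium forks and dark steel feet
- short_stand_seat (a point): The same point on the short stand, of the same shape but with its fork's top only 110 mm above the bench: too low for the mallet, not to be used
- spray_mid (a point): Spray bottle, 64 mm in diameter, 170 mm high, half-way up. z is its own axis
- jar_mid (a point): Glass jar, 60 mm in diameter, 75 mm high, half-way up. z is its own axis
- lens_mid (a point): Glass projector lens, 68 mm in diameter, 32 mm high, half-way up. z is its own axis. Also on the bench, not listed: a roll of tape and a spanner, both nearer to the robot than x = 0.38 m, and a screwdriver beyond the lens, lying across x = 0.65 to 0.74 m, y = -0.16 to -0.42 m
- mug_mid (a point): White mug, 80 mm in diameter, 95 mm high, half-way up. z is its own axis
Mind the look-alikes: they are no part of the job. Leave any pink or turquoise look-alike of the part that bears mallet_head alone.

How it is judged:
By the outcome, as a careful person would: the job done as asked, in the order asked, and still so for the second after the job is handed in, with the robot touching nothing.
It also fails if it takes over 70 s, if anything falls off the work surface, if the arm or the gripper's body presses on something with over 40 N, if the wrist force passes 120 N, or if a joint passes its speed limit or range.

## Working session

There is one attempt and no reset: what is moved stays moved. The work goes in short steps, Python scripts to look and compute and a tool call to move; the robot and the scene stay as the last step left them, time stands still between calls to the robot, and variables do not carry over. Pictures are saved under pics/ and viewed, at most 10 in all, crops included, and the job is handed in when it is done.

Besides the shell and the picture viewer there is one more tool, called after "Call:" as name(argument=value, ...) on one line, values as JSON. arm_command: Moves the arm, as the interface text tells. Its arguments: {"type":"object","properties":{"moves":{"type":"string"}},"required":["moves"]}

```bash
mkdir -p pics; cat > h.py <<'E'
import numpy as np, cv2
from station import robot
def world(cam,d,u=None,v=None):
    m=robot.camera_model(cam);K=m["intrinsics"];T=np.linalg.inv(m["world_to_cam"])
    if u is None: u,v=np.meshgrid(np.arange(640),np.arange(400))
    p=np.stack([(u-K[0][2])/K[0][0]*d,(v-K[1][2])/K[1][1]*d,d],-1)
    return p@T[:3,:3].T+T[:3,3]
def shot(cam,name):
    p,d=robot.capture(cam); cv2.imwrite(f"pics/{name}.png",p[...,::-1]); np.savez(f"pics/{name}.npz",p=p,d=d,W=world(cam,d)); return p,d
E
python3 - <<'E'
from h import *
shot("top","top0");shot("side","side0")
for c in("top","side"):print(robot.camera_model(c))
print(robot.observe())
E
```

```text
{'intrinsics': array([[502.32136391,   0.        , 319.17281528],
       [  0.        , 502.32136391, 191.61554648],
       [  0.        ,   0.        ,   1.        ]]), 'world_to_cam': array([[ 0.00595457, -0.99996666,  0.00558749,  0.0608647 ],
       [-0.99427083, -0.00651681, -0.10669136,  0.47967833],
       [ 0.10672421, -0.00492018, -0.99427649,  1.7448603 ],
       [ 0.        ,  0.        ,  0.        ,  1.        ]])}
{'intrinsics': array([[482.34619631,   0.        , 323.4579707 ],
       [  0.        , 482.34619631, 196.32360477],
       [  0.        ,   0.        ,   1.        ]]), 'world_to_cam': array([[-8.04043833e-01, -5.94569600e-01, -7.10817214e-04,
         4.23216940e-01],
       [-4.42364773e-01,  5.99013313e-01, -6.67455212e-01,
         2.57803628e-01],
       [ 3.97274367e-01, -5.36348806e-01, -7.44649606e-01,
         1.36660312e+00],
       [ 0.00000000e+00,  0.00000000e+00,  0.00000000e+00,
         1.00000000e+00]])}
{'time': 0.1, 'qpos': array([-1.36449001e+00,  4.94134617e-01,  1.34603888e+00,  1.26102701e-06,
        1.30251309e+00, -9.55164897e-02]), 'qd': array([ 0.00078236,  0.0001748 , -0.00221601,  0.00049383,  0.00099579,
       -0.00045988]), 'tau': array([ 1.40935350e-03, -8.80237198e+01, -3.82546735e+01,  7.10238330e-02,
        4.82287304e-02, -5.29791805e-06]), 'position': array([ 0.18571923, -0.5964507 ,  0.23839971]), 'orientation': array([-3.14050383e+00, -1.05539274e-04,  3.01822417e-01]), 'contact_force': array([-0.34903566, -0.06427863,  0.42091737]), 'torque': array([0.02504993, 0.01009048, 0.02827751]), 'finger_force': 0.0, 'grip_width': 0.09133160819262454}
```

View pics/top0.png

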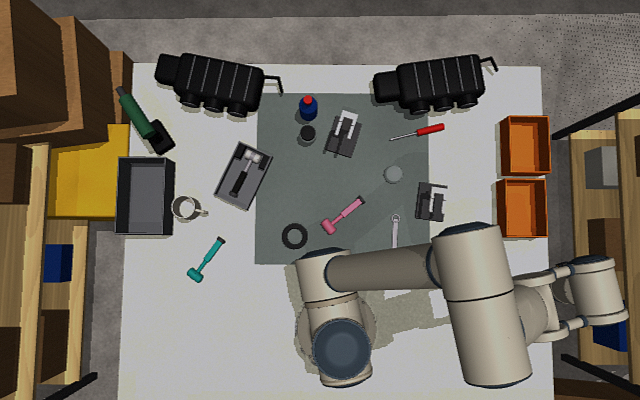

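View pics/side0.png

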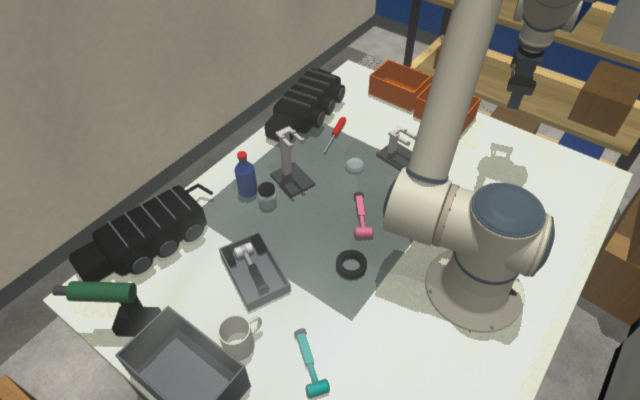

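The look-alikes for the mallet are the white-headed one in the grey tray at top (244,172), the turquoise one at (207,260) and the pink one at (343,215). I choose the one in the tray. The taller stand is at top (343,132) and the short one at (432,202). Next I'll take close crops of the tray and tall stand and measure them.

```bash
python3 - <<'E'
from h import *
z=np.load("pics/top0.npz");p=z["p"];W=z["W"]
a=cv2.resize(p[130:220,205:285],None,fx=5,fy=5,interpolation=cv2.INTER_CUBIC)
b=cv2.resize(p[90:165,320:385],None,fx=6,fy=6,interpolation=cv2.INTER_CUBIC)
c=np.zeros((450,800,3),np.uint8);c[:,:400]=a;c[:,405:795]=b
cv2.imwrite("pics/crop0.png",c[...,::-1])
R=lambda v:np.round(v,3).tolist()
# objects: head (white, z .02-.05) in tray region; dark handle
def reg(u0,u1,v0,v1,f):
    w=W[v0:v1,u0:u1].reshape(-1,3);q=p[v0:v1,u0:u1].reshape(-1,3).astype(int);m=f(w,q)
    return w[m]
h=reg(235,265,145,175,lambda w,q:(q.min(1)>120)&(w[:,2]>.012)&(w[:,2]<.05))
print("head",len(h),R(np.median(h,0)),R(cv2.minAreaRect(h[:,:2].astype('f4')*1000)) if 0 else cv2.minAreaRect((h[:,:2]*1000).astype('f4')), R(np.percentile(h[:,2],[5,50,95])))
t=reg(205,285,130,220,lambda w,q:(w[:,2]>.032)&(w[:,2]<.048))
print("tray rim",len(t),cv2.minAreaRect((t[:,:2]*1000).astype('f4')))
for n,b,l,hh in(("tall",(320,370,100,165),.185,.225),("short",(410,455,175,225),.1,.13)):
    s=reg(*b,lambda w,q:(w[:,2]>l)&(w[:,2]<hh));print(n,len(s),cv2.minAreaRect((s[:,:2]*1000).astype('f4')),R(np.median(s,0)) if len(s) else 0)
for n,b,l in(("spray",(295,320,90,122),.05),("jar",(297,318,122,148),.04),("lens",(380,408,160,188),.015),("mug",(168,212,190,225),.06)):
    s=reg(*b,lambda w,q:(w[:,2]>l));print(n,len(s),R(s.min(0)),R(s.max(0)))
E
```

```text
head 124 [0.603, 0.309, 0.034] ((603.9225463867188, 311.7029724121094), (91.76573181152344, 66.9138412475586), 18.155784606933594) [0.024, 0.034, 0.044]
tray rim 669 ((507.10699462890625, 345.563720703125), (132.5556182861328, 273.64166259765625), 65.77716064453125)
tall 233 ((678.646240234375, -20.85889434814453), (51.177490234375, 87.76505279541016), 71.88391876220703) [0.693, -0.029, 0.201]
short 238 ((445.76416015625, -333.7776184082031), (55.27898406982422, 86.64591217041016), 81.3738021850586) [0.457, -0.338, 0.11]
spray 339 [0.29, 0.073, 0.05] [0.798, 0.136, 1.786]
jar 231 [0.29, 0.073, 0.04] [0.708, 0.133, 1.786]
lens 232 [0.29, -0.231, 0.015] [0.577, 0.073, 1.786]
mug 282 [0.29, 0.073, 0.06] [0.475, 0.583, 1.786]
```

View pics/crop0.png

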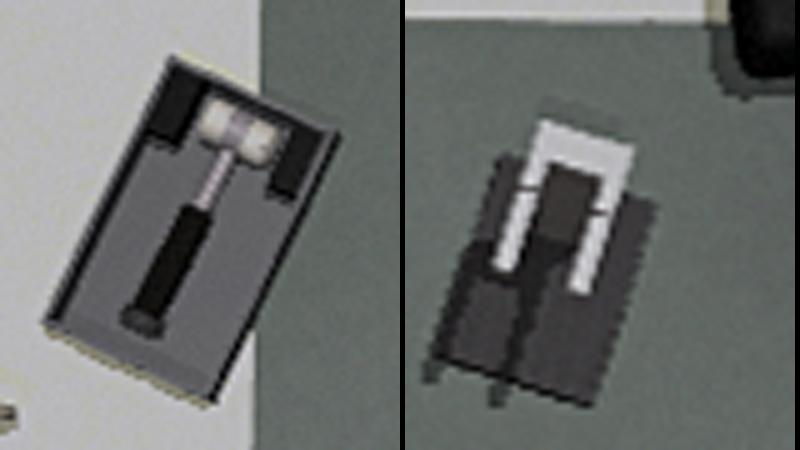

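The crop shows the white-headed mallet, with its head centre at crop (240,131), the butt at (142,322) and black cheeks on both sides. The tall fork opens toward the robot, with its prong tips at crop (503,268) and (578,290). Next I'll work out the exact geometry.

```bash
cat >> h.py <<'E'
def ray(cam,u,v,z):
    m=robot.camera_model(cam);T=np.linalg.inv(m["world_to_cam"]);K=m["intrinsics"]
    d=T[:3,:3]@np.linalg.inv(K)@[u,v,1];o=T[:3,3];return (o+d*(z-o[2])/d[2])[:2]
def go(p,yaw_deg,P=None,Y=None):
    s=robot.observe();P=s["position"] if P is None else np.array(P);Y=s["orientation"][2] if Y is None else np.radians(Y)
    d=np.array(p)-P;c,n=np.cos(Y),np.sin(Y)
    print("shift cm",np.round([100*(c*d[0]+n*d[1]),100*(n*d[0]-c*d[1]),-100*d[2]],2),"twist",round((np.degrees(Y)-yaw_deg+180)%360-180,1))
E
python3 - <<'E'
from h import *
z=np.load("pics/top0.npz");p=z["p"].astype(int);W=z["W"]
f=lambda x,y:(205+x/5-.4,130+y/5-.4)
t=[ray("top",*f(*q),.04) for q in((170,55),(340,130),(213,405),(45,325))]
c=np.mean(t,0);ax=(t[0]+t[1]-t[2]-t[3])/2;print("tray c",c,"len",np.linalg.norm(ax),np.degrees(np.arctan2(ax[1],ax[0])))
hd=ray("top",*f(240,131),.03);bt=ray("top",*f(142,322),.03);a=hd-bt;print("head",hd,"butt",bt,np.linalg.norm(a),np.degrees(np.arctan2(a[1],a[0])))
# depth based dark handle
m=(W[...,2]>.022)&(W[...,2]<.04)&(np.hypot(W[...,0]-hd[0]+.5*a[0],W[...,1]-hd[1]+.5*a[1])<.05)
w=W[m];l=cv2.fitLine((w[:,:2]*1000).astype('f4'),cv2.DIST_HUBER,0,.01,.01).ravel();print("line",len(w),l,np.degrees(np.arctan2(l[1],l[0])),np.percentile(w[:,2],[50,90]))
for n,(u0,u1,v0,v1),l in(("spray",(290,325,88,128),.1),("jar",(295,318,122,148),.05),("lens",(380,408,160,188),.015),("mug",(160,215,185,230),.08),("pink",(315,370,190,240),.008)):
    w=W[v0:v1,u0:u1].reshape(-1,3);s=w[(w[:,2]>l)&(w[:,2]<.3)&(w[:,0]>.3)];print(n,len(s),s.min(0).round(3),s.max(0).round(3),)
g=lambda x,y:(320+(x-405)/6-.4,90+y/6-.4)
for q in((497,265),(518,272),(570,288),(590,295),(540,118),(635,147)):print("fork",ray("top",*g(*q),.2).round(4))
s=W[100:165,320:370].reshape(-1,3);s=s[(s[:,2]>.195)&(s[:,2]<.203)];print(cv2.minAreaRect((s[:,:2]*1000).astype('f4')),len(s))
E
```

```text
tray c [0.5339275  0.33105807] len 0.21078518771092872 -23.47905565768557
head [0.60476388 0.30029528] butt [0.46840419 0.36631258] 0.15149999109492374 -25.83351884788221
line 151 [ 9.0011835e-01 -4.3564543e-01  5.3352045e+02  3.3451880e+02] -25.82637 [0.03081687 0.03581914]
spray 268 [0.74  0.073 0.1  ] [0.798 0.135 0.179]
jar 203 [0.654 0.08  0.05 ] [0.708 0.132 0.085]
lens 230 [ 0.516 -0.231  0.015] [ 0.577 -0.169  0.043]
mug 376 [0.342 0.465 0.08 ] [0.492 0.588 0.128]
pink 506 [ 0.313 -0.114  0.008] [0.488 0.079 0.043]
fork [0.648  0.0152]
fork [0.6442 0.0039]
fork [ 0.6357 -0.024 ]
fork [ 0.632  -0.0347]
fork [ 0.7288 -0.0078]
fork [ 0.7132 -0.059 ]
((679.5970458984375, -21.158843994140625), (51.17411804199219, 85.7571029663086), 71.84799194335938) 142
```

```bash
python3 -c "
from h import *
go([.533,.335,.30],-25.8);go([.533,.335,.10],-25.8);go([.533,.335,.033],-25.8)"
```

```text
shift cm [ 60.85 -78.61  -6.16] twist 43.1
shift cm [ 60.85 -78.61  13.84] twist 43.1
shift cm [ 60.85 -78.61  20.54] twist 43.1
```

Call:
arm_command(moves="0 0 -6.2 0 0.1; 60.85 -78.6 -6.2 43.1 0.1; 60.85 -78.6 -6.2 43.1 0.1; 60.85 -78.6 -6.2 43.1 0.1; 60.85 -78.6 -6.2 43.1 0.1; 60.85 -78.6 -6.2 43.1 0.1; 60.85 -78.6 -6.2 43.1 0.1; 60.85 -78.6 -6.2 43.1 0.1; 60.85 -78.6 -6.2 43.1 0.1; 60.85 -78.6 -6.2 43.1 0.1; 60.85 -78.6 -6.2 43.1 0.1; 60.85 -78.6 -6.2 43.1 0.1; 60.85 -78.6 -6.2 43.1 0.1; 60.85 -78.6 -6.2 43.1 0.1; 60.85 -78.6 -6.2 43.1 0.1; 60.85 -78.6 -6.2 43.1 0.1; 60.85 -78.6 -6.2 43.1 0.1; 60.85 -78.6 -6.2 43.1 0.1; 60.85 -78.6 -6.2 43.1 0.1; 60.85 -78.6 -6.2 43.1 0.1")

```text
time: 2.6
position: [0.5329, 0.3334, 0.3011]
orientation: [3.141, 0.0, -0.451]
contact_force: [-0.5, 0.3, -0.9]
grip_width: 0.0503
finger_force: 0.0
```

```bash
python3 -c "
from h import *
go([.533,.335,.13],-25.8);go([.533,.335,.033],-25.8)"
```

```text
shift cm [-0.06 -0.15 17.11] twist -0.1
shift cm [-0.06 -0.15 26.81] twist -0.1
```

Call:
arm_command(moves="-0.05 -0.1 6 0 0.1; -0.05 -0.1 12 0 0.1; -0.05 -0.1 17 0 0.1; -0.05 -0.1 20 0 0.1; -0.05 -0.1 23 0 0.1; -0.05 -0.1 25 0 0.1; -0.05 -0.1 26.3 0 0.1; -0.05 -0.1 26.8 0 0.1; -0.05 -0.1 26.8 0 0.1")

```text
time: 3.72
position: [0.5333, 0.3356, 0.0333]
orientation: [-3.141, -0.0, -0.451]
contact_force: [-0.3, 0.4, 1.4]
grip_width: 0.0502
finger_force: 0.0
```

Call:
arm_command(moves="0 0 0 0 -0.7; 0 0 0 0 -0.8; 0 0 0 0 -0.8; 0 0 0 0 -0.8; 0 0 0 0 -0.8; 0 0 0 0 -0.8")

```text
time: 4.47
position: [0.5331, 0.3357, 0.0332]
orientation: [3.142, -0.0, -0.45]
contact_force: [-1.7, -2.2, 6.1]
grip_width: 0.0221
finger_force: 30.0
```

Call:
arm_command(moves="0 0 -2 0 -0.8; 0 0 -5 0 -0.8; 0 0 -10 0 -0.8; 0 0 -12 0 -0.8; 0 0 -12 0 -0.8")

```text
time: 5.1
position: [0.5337, 0.3361, 0.1541]
orientation: [-3.139, -0.002, -0.45]
contact_force: [0.5, 0.1, -4.0]
grip_width: 0.0219
finger_force: 30.0
```

```bash
python3 -c "
from h import *
print(robot.observe()['contact_force'],robot.observe()['torque']);go([.485,.155,.153],-18.1);go([.485,.155,.03],-18.1)"
```

```text
[ 0.45023486  0.06300786 -4.00355544] [ 0.05209624 -0.02110549  0.00747897]
shift cm [ 3.5  18.42  0.11] twist -7.7
shift cm [ 3.5  18.42 12.41] twist -7.7
```

Call:
arm_command(moves="0.6 3 0 0 -0.8; 1.7 9 0 -3 -0.8; 2.8 15 0 -7.7 -0.8; 3.5 18.4 0 -7.7 -0.8; 3.5 18.4 0 -7.7 -0.8; 3.5 18.4 4 -7.7 -0.8; 3.5 18.4 7.5 -7.7 -0.8; 3.5 18.4 10 -7.7 -0.8; 3.5 18.4 11.3 -7.7 -0.8; 3.5 18.4 12 -7.7 -0.8; 3.5 18.4 12.4 -7.7 -0.8; 3.5 18.4 12.4 -7.7 -0.8")

```text
time: 6.6
position: [0.4848, 0.1549, 0.0292]
orientation: [-3.141, -0.001, -0.316]
contact_force: [0.0, -0.4, -2.7]
grip_width: 0.022
finger_force: 30.0
```

Call:
arm_command(moves="0 0 0.1 0 -0.8; 0 0 0.1 0 -0.8; 0 0 0.1 0 -0.3; 0 0 0.1 0 0; 0 0 0.1 0 0.1; 0 0 0.1 0 0.1; 0 0 -2 0 0.5; 0 0 -6 0 1; 0 0 -11 0 1; 0 0 -14 0 1; 0 0 -14 0 1; 0 0 -14 0 1")

```text
time: 8.1
position: [0.4841, 0.1547, 0.1683]
orientation: [3.141, 0.001, -0.316]
contact_force: [-0.4, 0.3, -1.4]
grip_width: 0.0909
finger_force: 0.0
```

```bash
python3 - <<'E'
from h import *
p,d=shot("top","top1");q,_=shot("side","side1")
c=np.zeros((560,800,3),np.uint8)
c[:,:400]=cv2.resize(p[110:222,235:315],(400,560));c[:,400:]=cv2.resize(q[170:310,215:315],(400,560))
cv2.imwrite("pics/crop1.png",c[...,::-1])
E
```

```text
(no output)
```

View pics/crop1.png

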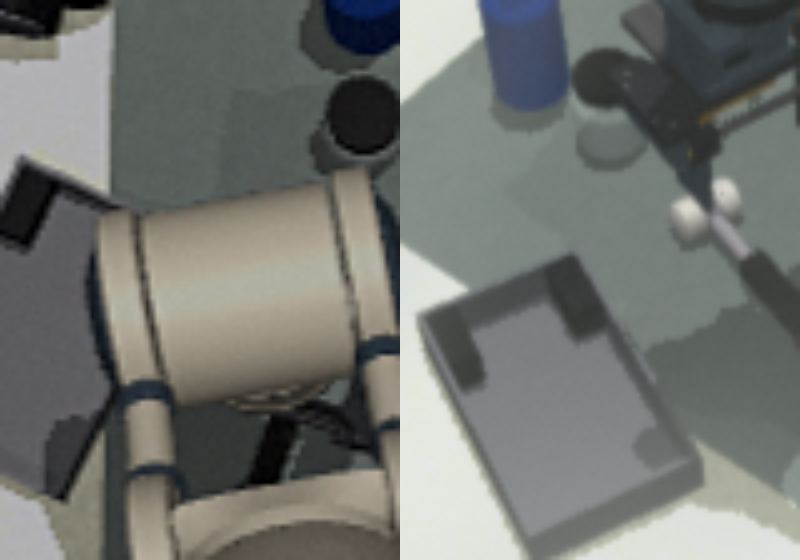

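The mallet lies flat on the bench. Its head is at crop (707,211), which is side pixel (292,223). I'll locate it precisely.

```bash
python3 - <<'E'
from h import *
print(ray("side",291.3,222.4,.020))
z=np.load("pics/side1.npz");W=z["W"][205:240,275:310].reshape(-1,3);q=z["p"][205:240,275:310].reshape(-1,3).astype(int)
s=W[(q.min(1)>110)&(W[:,2]>.008)&(W[:,2]<.05)];print(len(s),s.min(0),s.max(0),np.median(s,0),cv2.minAreaRect((s[:,:2]*1000).astype('f4')))
go([.5605,.130,.1],-18.1);go([.5605,.130,.0285],-18.1)
E
```

```text
[0.55130404 0.13429589]
177 [0.49929946 0.10615566 0.01190584] [0.57456524 0.16088597 0.03561528] [0.54570526 0.14279119 0.02458466] ((539.381103515625, 132.2854461669922), (74.73899841308594, 52.720794677734375), 7.535407066345215)
shift cm [ 8.05 -0.03  6.78] twist -0.0
shift cm [ 8.05 -0.03 13.93] twist -0.0
```

Call:
arm_command(moves="0 5 -4 0 1; 0 11 -6 0 1; 0 17 -6 0 1; 0 22 -6 0 1; 0 24 -6 0 1; 0 24 -6 0 1; 0 24 -6 0 1")

```text
time: 9.07
position: [0.4099, -0.0727, 0.2284]
orientation: [-3.141, 0.001, -0.316]
contact_force: [-1.0, -0.5, 0.1]
grip_width: 0.0914
finger_force: 0.0
```

```bash
python3 - <<'E'
from h import *
p,d=shot("top","top2")
cv2.imwrite("pics/crop2.png",cv2.resize(p[110:210,240:370],None,fx=6,fy=6,interpolation=cv2.INTER_CUBIC)[...,::-1])
E
```

```text
(no output)
```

View pics/crop2.png

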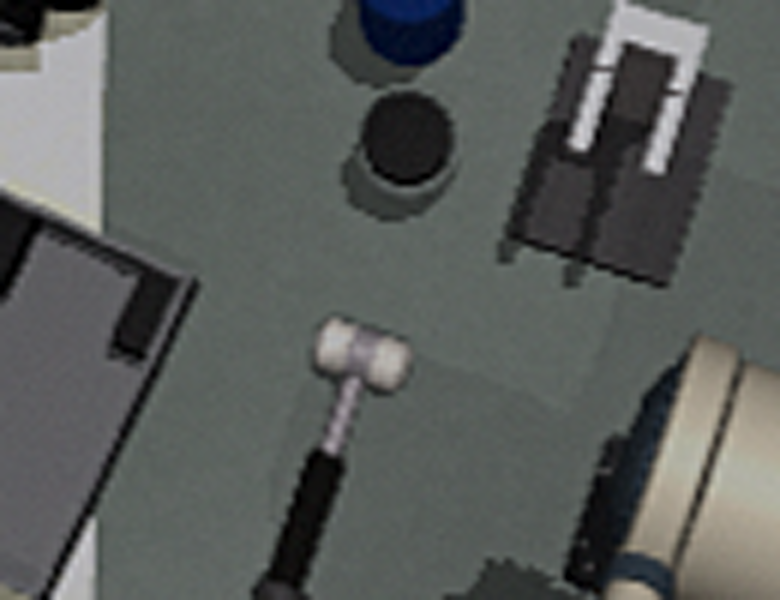

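The mallet is clear of everything, with its head centre at crop (362,355) and its axis roughly parallel to the fork. I'll segment it for precision.

```bash
python3 - <<'E'
from h import *
z=np.load("pics/top2.npz");p=z["p"].astype(int)
def rect(u0,u1,v0,v1,f,zz):
    m=f(p[v0:v1,u0:u1]);ys,xs=np.nonzero(m);w=np.array([ray("top",x+u0,y+v0,zz) for x,y in zip(xs,ys)])*1000
    r=cv2.minAreaRect(w.astype('f4'));print(len(w),r,w.mean(0));return w
w=rect(288,312,160,178,lambda q:q.min(-1)>125,.020)
h=rect(280,300,183,207,lambda q:q.max(-1)<45,.026)
l=cv2.fitLine(h.astype('f4'),cv2.DIST_HUBER,0,.01,.01).ravel();print(l,np.degrees(np.arctan2(l[1],l[0])))
E
```

```text
80 ((563.425537109375, 133.24244689941406), (48.122745513916016, 46.14002227783203), 27.204742431640625) [561.74103504 133.31913205]
141 ((462.6312255859375, 164.92819213867188), (21.885995864868164, 80.48479461669922), 71.34379577636719) [463.35889065 164.90045431]
[ 9.4110370e-01 -3.3811808e-01  4.6323749e+02  1.6503967e+02] -19.762259
```

```bash
python3 -c "
from h import *
go([.561,.131,.228],-18.8);go([.561,.131,.028],-18.8)"
```

```text
shift cm [  8.04 -24.03   0.05] twist 0.7
shift cm [  8.04 -24.03  20.05] twist 0.7
```

Call:
arm_command(moves="0 -6 0 0 1; 2 -12 0 0 1; 5 -18 0 0.7 1; 8 -23 0 0.7 1; 8.05 -24 0 0.7 1; 8.05 -24 4 0.7 1; 8.05 -24 9 0.7 1; 8.05 -24 13 0.7 1; 8.05 -24 16 0.7 1; 8.05 -24 18 0.7 1; 8.05 -24 19.4 0.7 1; 8.05 -24 20 0.7 1; 8.05 -24 20 0.7 1")

```text
time: 10.75
position: [0.561, 0.1299, 0.029]
orientation: [-3.142, -0.0, -0.328]
contact_force: [0.1, -0.4, 0.7]
grip_width: 0.0913
finger_force: 0.0
```

Call:
arm_command(moves="0 0 0 0 0.3; 0 0 0 0 0.1; 0 0 0 0 0; 0 0 0 0 0; 0 0 0 0 0; 0 0 0 0 0")

```text
time: 11.5
position: [0.5612, 0.1298, 0.0291]
orientation: [-3.141, -0.0, -0.328]
contact_force: [0.0, -0.4, 3.5]
grip_width: 0.0572
finger_force: 30.0
```

Call:
arm_command(moves="0 0 -0.5 0 0; 0 0 -1.5 0 0; 0 0 -3 0 0; 0 0 -5 0 0; 0 0 -8 0 0; 0 0 -11 0 0; 0 0 -14 0 0; 0 0 -17 0 0; 0 0 -20 0 0; 0 0 -23 0 0; 0 0 -25 0 0; 0 0 -26 0 0; 0 0 -26 0 0; 0 0 -26 0 0")

```text
time: 13.25
position: [0.5606, 0.1297, 0.2881]
orientation: [3.141, 0.001, -0.328]
contact_force: [-0.4, 0.3, -3.8]
grip_width: 0.0572
finger_force: 30.0
```

```bash
python3 - <<'E'
from h import *
q,_=shot("side","side3");print(robot.observe()["contact_force"],robot.observe()["torque"])
cv2.imwrite("pics/crop3.png",cv2.resize(q[60:260,200:360],(480,600))[...,::-1])
E
```

```text
[ 0.04641409  0.26422263 -3.05466983] [ 0.04027526 -0.00998866  0.00623694]
```

View pics/crop3.png

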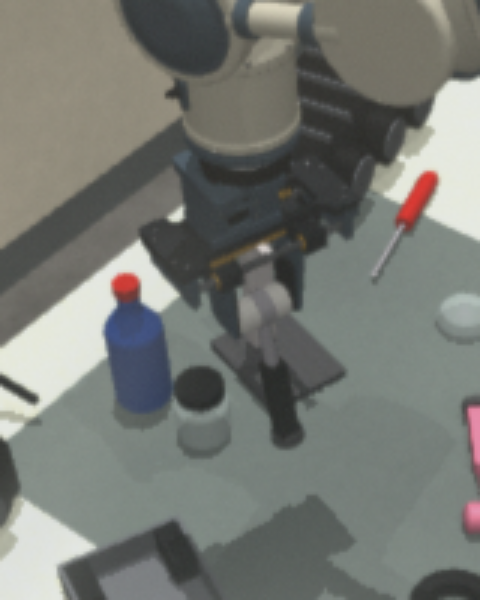

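The handle has sagged partway but isn't vertical. I'll loosen the grip in small steps.

Call:
arm_command(moves="0 0 0 0 0.24; 0 0 0 0 0.25; 0 0 0 0 0.25")

```text
time: 13.68
position: [0.561, 0.1298, 0.2888]
orientation: [3.141, 0.0, -0.328]
contact_force: [1.3, 0.5, -2.5]
grip_width: 0.0569
finger_force: 19.6
```

```bash
python3 - <<'E'
from h import *
z=np.load("pics/side3.npz");print(z["W"][203:208,294:298].reshape(-1,3).mean(0), robot.observe()["grip_width"])
E
```

```text
[0.48718335 0.18138951 0.19076483] 0.056918370116604874
```

Call:
arm_command(moves="0 0 0 0 0.255; 0 0 0 0 0.255; 0 0 0 0 0.258; 0 0 0 0 0.258; 0 0 0 0 0.258; 0 0 0 0 0.258; 0 0 0 0 0.258; 0 0 0 0 0.258")

```text
time: 14.68
position: [0.561, 0.1298, 0.2889]
orientation: [3.142, 0.0, -0.328]
contact_force: [0.1, -0.2, -3.8]
grip_width: 0.0576
finger_force: 10.7
```

```bash
cat > look.py <<'E'
from h import *
import sys
q,d=shot("side",sys.argv[1]);z=np.load(f"pics/{sys.argv[1]}.npz");W=z["W"].reshape(-1,3);P=robot.observe()["position"]
q=q.reshape(-1,3).astype(int)
h=P-[0,0,.012]
m=(np.hypot(W[:,0]-h[0],W[:,1]-h[1])<.17)&(W[:,2]<h[2]-.025)&(W[:,2]>h[2]-.18)&(W[:,2]>.09)&(W[:,1]>h[1]-.06)&(W[:,0]<h[0]+.06)
w=W[m];print(len(w))
for a in(.03,.06,.09,.12,.14,.155):
    s=w[abs(h[2]-w[:,2]-a)<.01];print(a,len(s),(s.mean(0)-h).round(3) if len(s) else "")
E
python3 look.py side4
```

```text
315
0.03 22 [-0.014  0.006 -0.032]
0.06 51 [-0.018  0.007 -0.062]
0.09 52 [-0.024  0.01  -0.09 ]
0.12 47 [-0.028  0.011 -0.12 ]
0.14 61 [-0.032  0.013 -0.141]
0.155 32 [-0.032  0.015 -0.15 ]
```

Call:
arm_command(moves="0 0 0 0 0.261; 0 0 0 0 0.261; 0 0 0 0 0.261; 0 0 0 0 0.261; 0 0 0 0 0.261; 0 0 0 0 0.261")

```text
time: 15.48
position: [0.5611, 0.1298, 0.2889]
orientation: [-3.142, -0.0, -0.328]
contact_force: [0.3, -0.0, -3.6]
grip_width: 0.0571
finger_force: 7.9
```

```bash
python3 look.py side5
```

```text
298
0.03 20 [-0.013  0.005 -0.034]
0.06 49 [-0.014  0.006 -0.062]
0.09 51 [-0.018  0.008 -0.089]
0.12 52 [-0.02   0.008 -0.119]
0.14 63 [-0.023  0.01  -0.142]
0.155 39 [-0.025  0.01  -0.149]
```

Call:
arm_command(moves="0 0 0 0 0.2; 0 0 0 0 0; 0 0 0 0 0; 0 0 0 0 0; 0 0 0 0 0")

```text
time: 16.15
position: [0.561, 0.1298, 0.2889]
orientation: [3.142, 0.0, -0.328]
contact_force: [-0.1, -0.4, -3.0]
grip_width: 0.057
finger_force: 30.0
```

```bash
python3 look.py side6; python3 -c "
from h import *
go([.569,.015,.289],-18.1);go([.569,.015,.245],-18.1)"
```

```text
307
0.03 21 [-0.013  0.006 -0.032]
0.06 48 [-0.015  0.006 -0.062]
0.09 50 [-0.02   0.009 -0.09 ]
0.12 49 [-0.022  0.009 -0.121]
0.14 63 [-0.025  0.01  -0.142]
0.155 47 [-0.026  0.011 -0.15 ]
shift cm [ 4.450e+00  1.061e+01 -1.000e-02] twist -0.7
shift cm [ 4.45 10.61  4.39] twist -0.7
```

Call:
arm_command(moves="1 2.5 0 0 0; 2.5 6 0 -0.7 0; 3.8 9 0 -0.7 0; 4.45 10.6 0 -0.7 0; 4.45 10.6 1 -0.7 0; 4.45 10.6 2.4 -0.7 0; 4.45 10.6 3.6 -0.7 0; 4.45 10.6 4.3 -0.7 0; 4.45 10.6 4.3 -0.7 0; 4.45 10.6 4.3 -0.7 0")

```text
time: 17.45
position: [0.5692, 0.0152, 0.2463]
orientation: [-3.141, -0.001, -0.316]
contact_force: [1.2, -0.0, -2.8]
grip_width: 0.0569
finger_force: 30.0
```

```bash
python3 - <<'E'
from h import *
q,_=shot("side","side7")
cv2.imwrite("pics/crop7.png",cv2.resize(q[90:220,235:365],(600,600),interpolation=cv2.INTER_CUBIC)[...,::-1])
dr=np.array([.9505,-.3107])
go([.664,-.016,.246],-18.1)
E
```

```text
shift cm [9.97 0.02 0.03] twist -0.0
```

View pics/crop7.png

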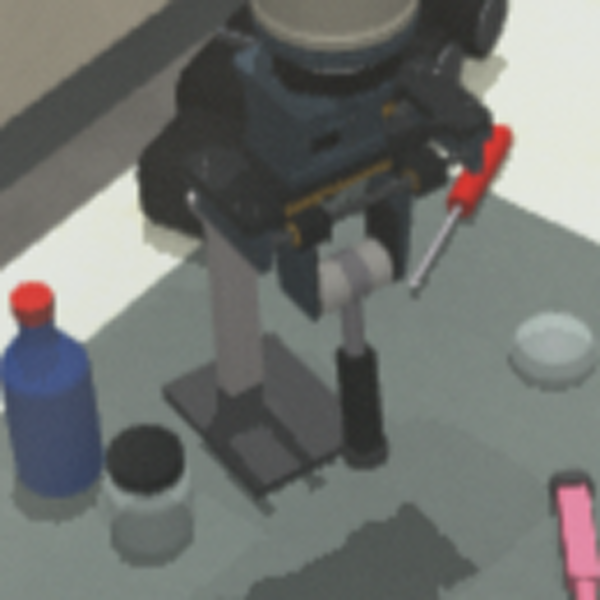

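The mallet hangs nearly vertical, with its head at crop (352,277) between the fingers, in front of the fork. I'll check the head's offset from the TCP.

```bash
python3 - <<'E'
from h import *
P=robot.observe()["position"]; h=P-[0,0,.0125]
m=robot.camera_model("side");c=m["world_to_cam"]@np.append(h,1);uv=m["intrinsics"]@c[:3]/c[2];print("pred px",uv[:2], "crop",(uv[0]+.5-235)*4.615,(uv[1]+.5-90)*4.615)
E
```

```text
pred px [308.51591078 148.10271881] crop 341.5834282339347 270.45154732622757
```

Call:
arm_command(moves="1 0 0 0 0; 2.5 0 0 0 0; 4 0 0 0 0; 5.5 0 0 0 0; 7 0 0 0 0; 8.3 0 0 0 0; 9.3 0 0 0 0; 9.95 0 0 0 0; 9.95 0 0 0 0; 9.95 0 0 0 0")

```text
time: 18.75
position: [0.6632, -0.0156, 0.2459]
orientation: [3.142, 0.0, -0.316]
contact_force: [0.5, 0.7, -2.3]
grip_width: 0.0571
finger_force: 30.0
```

The head shows up about 4–5 mm behind the prediction along stand x, so I'll look at it relative to the lips before lowering.

```bash
python3 - <<'E'
from h import *
q,_=shot("side","side8");q2,_=shot("top","top8")
m=robot.camera_model("side")
def px(h):
    c=m["world_to_cam"]@np.append(h,1);return (m["intrinsics"]@c[:3]/c[2])[:2]
S=np.array([.664,-.016,0]);X=np.array([.9505,-.3107,0]);Y=np.array([.3107,.9505,0])
u0,v0=265,85
c=cv2.resize(q[v0:v0+80,u0:u0+80],(600,600),interpolation=cv2.INTER_CUBIC)
for x in(-26,26,60):
  for y in(26,-26):
    p=(px(S+X*x/1e3+Y*y/1e3+[0,0,.2])-[u0,v0]+.5)*7.5;cv2.circle(c,tuple(int(t) for t in p),4,(255,0,0),1)
for x in(-26,-20): 
    p=(px(S+X*x/1e3+Y*.026+[0,0,.208])-[u0,v0]+.5)*7.5;cv2.circle(c,tuple(int(t) for t in p),4,(255,255,0),1)
h=robot.observe()["position"]-[0,0,.0125]
for dx in(0,-.005):
    e=h+X*dx+Y*.0285; p=(px(e)-[u0,v0]+.5)*7.5;cv2.circle(c,tuple(int(t) for t in p),3,(0,255,0),1)
cv2.imwrite("pics/crop8.png",c[...,::-1])
E
```

```text
(no output)
```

View pics/crop8.png

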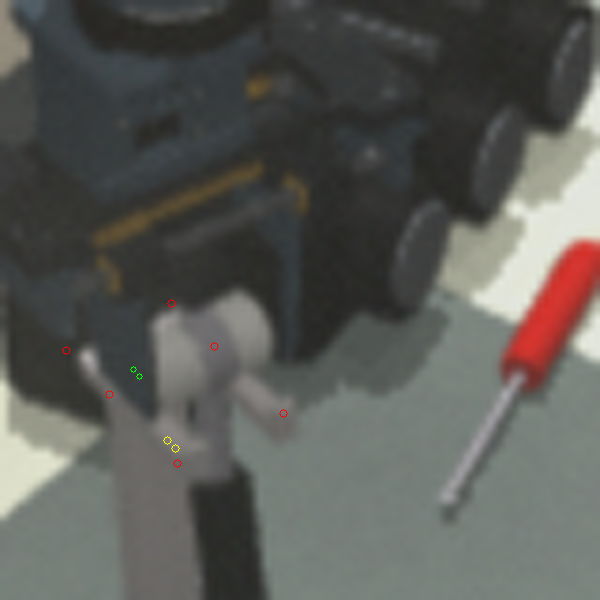

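The projected fork corners are off by the same ~2 px as the head, so that offset is side-camera calibration and the head is lined up with the fork. The shank is between the prongs at crop (225,440). Lowering gently now.

Call:
arm_command(moves="0 0 0.5 0 0; 0 0 1 0 0; 0 0 1.3 0 0; 0 0 1.5 0 0; 0 0 1.6 0 0; 0 0 1.6 0 0; 0 0 1.6 0 0")

```text
time: 19.73
position: [0.6636, -0.0158, 0.23]
orientation: [-3.142, -0.0, -0.316]
contact_force: [0.6, 0.4, -3.4]
grip_width: 0.0569
finger_force: 30.0
```

Call:
arm_command(moves="0 0 0.1 0 0; 0 0 0.15 0 0; 0 0 0.15 0 0; 0 0 0.2 0 0; 0 0 0.2 0 0")

```text
time: 20.35
position: [0.664, -0.0159, 0.2293]
orientation: [-3.141, -0.002, -0.316]
contact_force: [-3.8, -0.2, 10.4]
grip_width: 0.0566
finger_force: 30.0
```

Call:
arm_command(moves="0 0 -0.05 0 0; 0 0 -0.05 0 0.24; 0 0 -0.05 0 0.26; 0 0 -0.05 0 0.27; 0 0 -0.05 0 0.3; 0 0 -0.05 0 0.4; 0 0 -0.05 0 0.6; 0 0 -0.05 0 0.8; 0 0 -0.05 0 0.8; 0 0 -2 0 0.8; 0 0 -5 0 0.8; 0 0 -10 0 0.8; 0 0 -14 0 0.8; 0 0 -14 0 0.8; 0 0 -14 0 0.8; 0 0 -14 0 0.8")

```text
time: 22.35
position: [0.6631, -0.0158, 0.3666]
orientation: [3.141, 0.002, -0.316]
contact_force: [-0.5, 0.2, -0.1]
grip_width: 0.0823
finger_force: 0.0
```

```bash
python3 - <<'E'
from h import *
q,_=shot("side","side9")
cv2.imwrite("pics/crop9.png",cv2.resize(q[90:220,235:365],(600,600),interpolation=cv2.INTER_CUBIC)[...,::-1])
E
```

```text
(no output)
```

View pics/crop9.png

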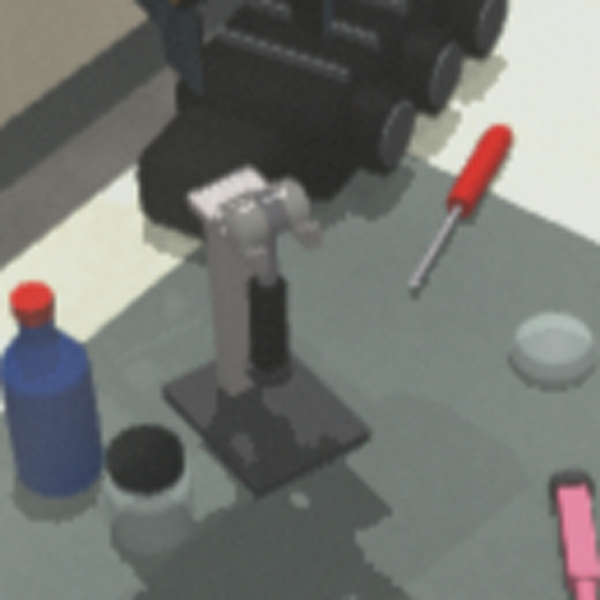

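The mallet hangs on the tall stand with its head at crop (262,215) and its handle straight down between the prongs. The gripper is clear, and the bottle, jar and lens haven't moved. Handing in.

```bash
python3 -c "
from station import robot
print(robot.close_job())"
```

```text
the job is handed in; nothing more can be done
None
```

The mallet hangs on the tall stand, head resting between the lips and handle down between the prongs; the gripper has let go and the job is handed in at about 22 s (no verdict was returned).

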